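# Lock the glass jar into its twist holder

### The arm

A 6-joint arm with a two-finger parallel gripper is mounted at the origin on the work surface. World frame = base frame: x ahead of the robot, y to its left, z up, the work surface at z = 0. Lengths are in m, angles in degrees, forces in N, time in s.
With the tool pointing down it reaches from about 0.25 to 0.725 m from the base axis. Payload 9.7 kg.
Tool frame: the origin (TCP) lies at the very end of the fingers, on their centre line; the grasp point (between the pads) lies 19 mm behind it; x points along the fingers, z is the direction in which the jaws open and shut, and the axes are right-handed (so a half turn about x gives the same grasp; the last joint's range is limited). The gripper opens to 85 mm and grips with 20 to 120 N. Pads are 22 mm wide; open, the fingers measure 114 mm over their backs; the gripper's body (76 mm by 85 mm) begins 54 mm behind the grasp point. The pads swing forward as they close: fully open they stand 13 mm farther back than shut.
Start: joints at [65.088, 4.979, 10.078, 95.1, 0, 90], TCP at [0.232, 0.499, 0.231] pointing down, gripper open.
Joint ranges: [-179.16, 179.16], [-48.56, 103.87], [-65.8, 70.77], [-126.05, 130.52], [-82.76, 87.17], [-180, 180]. Speed limits (degrees/s): [127.2, 127.2, 147.25, 180, 180, 180].

### API

Orientations are given as [roll, pitch, yaw] about the fixed x, y, z axes, in that order (R = Rz(yaw) Ry(pitch) Rx(roll)).
In Python, from workcell import sensors, vision, job_done gives the robot as it stands.
- The arm moves only by the tool carry_out, never from a script. Its argument "increments" is a list of rows, each a list of 7 numbers: the turn, a rotation vector about the tool's x, y, z in degrees, then the shift along the tool's x, y, z in mm, then the opening in per cent of the stroke, from 0 (shut) to 100 (fully open). A call has 1 to 12 rows; each row shifts and turns the commanded pose from where the row before left it, along the tool's axes as they then stand; what a row does not reach is not made up. A row lasts 1/8 s, in which the tool goes at most 62.5 mm and 10.7 degrees, less where a joint would pass 70% of its speed; a pose out of reach is approached as far as the arm can. A call is refused whole if a number of a shift passes 62.5 or a number of a turn 10.7, either way. A call with a gripper value outside its range is refused whole. The fingers move at their own pace and stop on an object; "squeeze" is the grip in N (left out, the last holds). Time passes only in rows, so rows that do not move let the fingers close. It gives the time, the measured TCP pose, the force and the opening at its end, in the units of the state.
- sensors.get_obs(): the state, without advancing time (a new reading comes with each control period).
- vision.camera(name): name is "scene" or "top" or "wrist"; returns the picture (420x560x3 uint8, red, green, blue); there is no depth.
- vision.calibration(name): a dict with "camera_matrix" (3x3 intrinsics, pixels), "dist" ([k1, k2, p1, p2, k3] as OpenCV has them; the pictures are not rectified), "extrinsics" (4x4, takes a point from world to camera coordinates); the wrist camera has in their place "mount" (4x4, takes a point from camera to tool coordinates, whose origin is the TCP and whose axes are the tool frame's). Camera axes: x right, y up, looking along -z (the intrinsics and any distortion apply to the point x, -y, -z); pixel columns grow to the right and rows downward; lengths in m; the calibration is good to about 2 mm. A picture is of the moment at which its call begins: read the wrist's pose just before it. calibration takes no time and is no camera call.
- job_done(): hands the job in, once; it reports no verdict.
The state is a dict: "time": time; "q": joint angles; "qd": joint speeds; "joint_efforts": joint torques, N m; "ee_pos": TCP position; "tcp_rot": TCP orientation; "wrist_force": force on the tool from outside, world axes, zero at the start; "torque": the same for the moment, N m; "opening": finger opening in m.
Only numpy, scipy, OpenCV 4.12 (cv2) and the standard library are available. Lean on these libraries where they do the work, as an engineer would, in place of code of your own. Each camera call takes 0.05 s, during which the arm holds its last target.

### The job

The wind keeps blowing the empty glass jar over. Stand the jar in the grey twist-lock holder beside the tray: let its two lugs drop into the ring's slots, push it down against the spring, twist it clockwise (seen from above) about a quarter turn to the stop, then let it spring up into its lock and leave it upright and locked. Do not shove the clipper, trimmer or comb about, and do not ram the holder.

Things in the scene. Friction and masses are not known exactly. Their poses are not given: they have to be found in the camera images.
- jar_center (a point): Centre of the empty, open glass jar (110 mm tall, 62 mm across, 0.25 kg), 55 mm above its underside, upright on the tray; z up. Below the glass a grey plastic foot, 66 mm across, 20 mm tall. Two lugs stick out of the foot along the jar's +x and -x to 41 mm from the axis, 12 mm wide, 8 to 14 mm above the underside; same after half a turn. Grip the glass anywhere round it with about 40 N.
- holder: Fixed, weighted grey twist-lock holder on the seat; origin at the centre of its underside, x and y along its 130 mm square, 6 mm thick base. Round wall, 107 mm across, 42 mm tall. Inside, flush with the top, a bare steel ring, 8 mm thick, 71 mm bore, with two opposite slots for the lugs; below it a plate on a spring. The jar has 2.5 mm of sideways play in it.
- holder_mouth (a point): Centre of the holder's mouth, level with its flat top, 42 mm above the seat. The two slots (19 mm wide, 4 degrees of play either way for the lugs) lie on a line through it at an angle that is NOT reported: anywhere within 35 degrees either way of the holder's x axis. Feel for them or look. Lugs resting on the ring: jar underside 8 mm below this point.
- holder_plate (a point): Centre of the sprung plate's top at rest, 30 mm above the seat (a fixed point: it does not go down with the plate). With its lugs dropped into the slots the jar's underside rests here; the spring carries it. The plate pushes back 5 N at first and 0.5 N more per mm, and bottoms after 15 mm. From 10 mm down the lugs clear the ring and the jar can turn; 13 mm is a good depth.
- holder_lock (a point): Where the centre of the jar's underside lies when locked, 23 mm above the seat. Below the ring the jar turns only clockwise from above, to a hard stop 97 degrees from mid-slot. From 84 degrees to the stop the ring's underside has 3 mm deep pockets: let go there and the plate lifts the lugs into them. Let go earlier, the jar stays 3 mm lower, not locked.
- tray: Brown bamboo tray, 240 (x) by 340 (y) by 22 mm tall, wall and floor 6 mm, fixed on the chair seat; origin at the centre of its underside, on the seat. The jar stands near one y end of it, the clipper near the other.
- clipper_center (a point): Bystander: centre of the black hair clipper lying on the tray, 185 mm long (x), 44 mm wide, 39 mm tall.
- trimmer_center (a point): Bystander: centre of the steel edge trimmer lying on the tray, 145 mm long (x), 34 mm wide, 28 mm tall.
- comb_center (a point): Bystander: centre of the blue comb lying flat on the tray, 170 mm long (x), 31 mm wide, 6 mm thick.
Things that resemble listed ones, but are neither listed nor needed, are in the scene too. Of the things shaped like the part that bears jar_center, the clear glass one is meant.

How it is judged:
By the outcome, as a careful person would: the job done as asked, in the order asked, and still so for the second after the job is handed in, with the robot touching nothing.
It also fails if it takes over 64 s, if anything falls off the work surface, if the arm or the gripper's body presses on something with over 40 N, if the wrist force passes 120 N, or if a joint passes its speed limit or range.

## Working session

There is one attempt and no reset: what is moved stays moved. The work goes in short steps, Python scripts to look and compute and a tool call to move; the robot and the scene stay as the last step left them, time stands still between calls to the robot, and variables do not carry over. Pictures are saved under pics/ and viewed, and the job is handed in when it is done.

Besides the shell and the picture viewer there is one more tool, called after ">>>" as name(argument=value, ...), one argument or row to a line, values as JSON. carry_out: Moves the arm, as the interface text tells. Its arguments: {"type":"object","properties":{"increments":{"type":"array"},"squeeze":{"type":"number"}},"required":["increments"]}

```bash
ls; mkdir -p pics; python3 - <<'E'
from workcell import sensors, vision
import cv2
print(sensors.get_obs())
for n in ["scene","top","wrist"]:
    im=vision.camera(n); cv2.imwrite(f"pics/{n}0.png",im[:,:,::-1])
    c=vision.calibration(n); print(n,c)
E
```

```text
pics
{'time': 0.0, 'q': array([ 6.50867750e+01,  5.00927201e+00,  1.00331099e+01,  9.50975753e+01,
       -7.99526127e-05,  9.00007676e+01]), 'qd': array([-0.02870635, -0.05518186, -0.00520754, -0.02977717,  0.02154591,
        0.04842703]), 'joint_efforts': array([ 5.94907324e-04, -5.20390248e+01,  4.64797390e+01,  1.62436691e-02,
       -1.36020995e-05, -3.76036098e-06]), 'ee_pos': array([0.23159043, 0.49861654, 0.23058855]), 'tcp_rot': array([-179.9371073 ,   89.92626255, -114.85109981]), 'wrist_force': array([0.25576846, 0.71871839, 0.72099145]), 'torque': array([-0.01410985, -0.0242985 , -0.0152778 ]), 'opening': 0.08547602661366192}
scene {'camera_matrix': array([[457.64278525,   0.        , 285.12837005],
       [  0.        , 457.64278525, 211.1346831 ],
       [  0.        ,   0.        ,   1.        ]]), 'dist': array([-0.06177053,  0.        ,  0.        ,  0.        ,  0.        ]), 'extrinsics': array([[ 0.26887436,  0.9631204 , -0.01027964, -0.15410091],
       [-0.75063479,  0.21621847,  0.62433724,  0.43566431],
       [ 0.60353458, -0.16015202,  0.78108728, -1.400268
[... 498 characters left out ...]
0.99110996, -0.82456382],
       [ 0.        ,  0.        ,  0.        ,  1.        ]])}
wrist {'camera_matrix': array([[351.69875006,   0.        , 279.44625942],
       [  0.        , 351.69875006, 217.23603262],
       [  0.        ,   0.        ,   1.        ]]), 'dist': array([-0.00549287,  0.        ,  0.        ,  0.        ,  0.        ]), 'mount': array([[ 6.44620507e-05,  2.75851884e-01, -9.61200153e-01,
        -1.43817497e-01],
       [ 7.14264441e-04,  9.61199897e-01,  2.75851858e-01,
         6.92412824e-02],
       [ 9.99999743e-01, -7.04333067e-04, -1.35070275e-04,
        -8.46039102e-04],
       [ 0.00000000e+00,  0.00000000e+00,  0.00000000e+00,
         1.00000000e+00]])}
```

View pics/scene0.png

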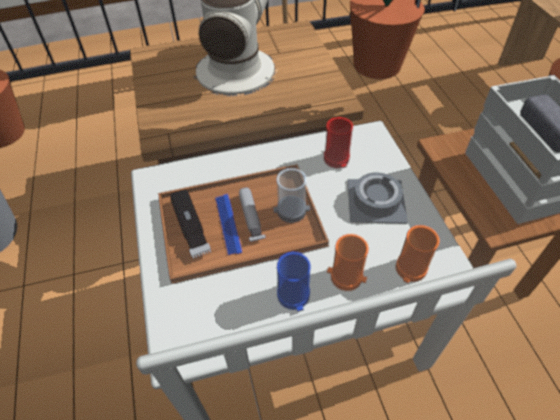

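View pics/top0.png

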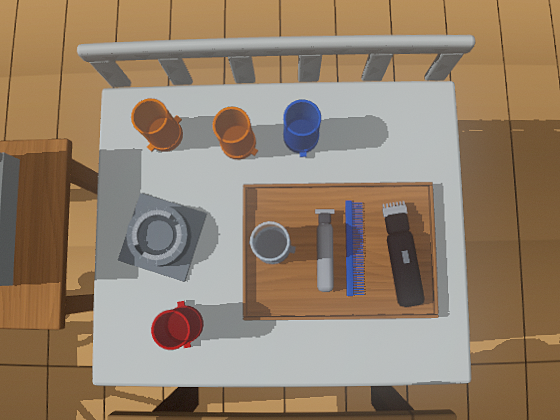

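View pics/wrist0.png

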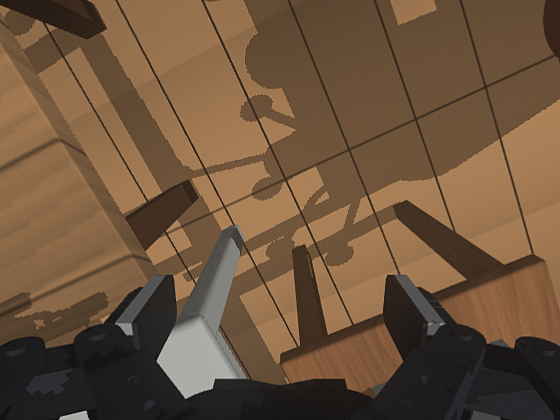

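The scene and top views show the clear jar on the tray (top ≈ (270,242)) and the holder at top ≈ (160,235). The coloured look-alikes stand around them. Next I'll take enlarged crops.

```bash
cat > h.py <<'E'
import numpy as np, cv2
from workcell import sensors, vision
from scipy.spatial.transform import Rotation as R
def cam(n, obs=None):
    c=vision.calibration(n); K=c["camera_matrix"]; d=c["dist"]
    if n=="wrist":
        T=np.eye(4); T[:3,:3]=R.from_euler('xyz',obs["tcp_rot"],degrees=True).as_matrix(); T[:3,3]=obs["ee_pos"]
        E=np.linalg.inv(T@c["mount"])
    else: E=c["extrinsics"]
    return K,d,E
def proj(P,C):
    K,d,E=C; F=np.diag([1.,-1,-1]); P=np.atleast_2d(P).astype(float)
    p=(F@(E[:3,:3]@P.T+E[:3,3:])).T
    return cv2.projectPoints(p,np.zeros(3),np.zeros(3),K,d)[0][:,0]
def ray(uv,C):
    K,d,E=C
    n=cv2.undistortPoints(np.array(uv,float).reshape(-1,1,2),K,d)[:,0]
    v=np.c_[n[:,0],-n[:,1],-np.ones(len(n))]@E[:3,:3]   # R^T v
    o=-E[:3,:3].T@E[:3,3]
    return o,v
def onz(uv,z,C):
    o,v=ray(uv,C); return o+v*((z-o[2])/v[:,2:])
def crop(im,x0,y0,x1,y1,s,name):
    c=cv2.resize(im[y0:y1,x0:x1,::-1],None,fx=s,fy=s,interpolation=cv2.INTER_CUBIC)
    cv2.imwrite(name,c)
E
python3 - <<'E'
from h import *
im=cv2.imread("pics/top0.png")[:,:,::-1]
crop(im,110,180,230,290,6,"pics/hold_t.png")
crop(im,235,200,315,290,6,"pics/jar_t.png")
im=cv2.imread("pics/scene0.png")[:,:,::-1]
crop(im,335,160,425,235,8,"pics/hold_s.png")
crop(im,260,155,335,230,8,"pics/jar_s.png")
for n in("top","scene"):
    K,d,E=cam(n); print(n,-E[:3,:3].T@E[:3,3])
C=cam("top"); print(onz([[160,235],[270,242],[95,90],[470,384]],0,C).round(3))
print(proj([[0,0,0]],C),proj([[0,0,0]],cam("scene")))
E
```

```text
top [ 0.52870889 -0.02452228  0.90087969]
scene [ 1.21356912 -0.17003679  0.82014648]
[[ 0.612  0.215  0.   ]
 [ 0.596  0.014  0.   ]
 [ 0.894  0.35   0.   ]
 [ 0.34  -0.336  0.   ]]
[[281.51500697 581.84274607]] [[235.10316891  69.70661465]]
```

View pics/hold_t.png

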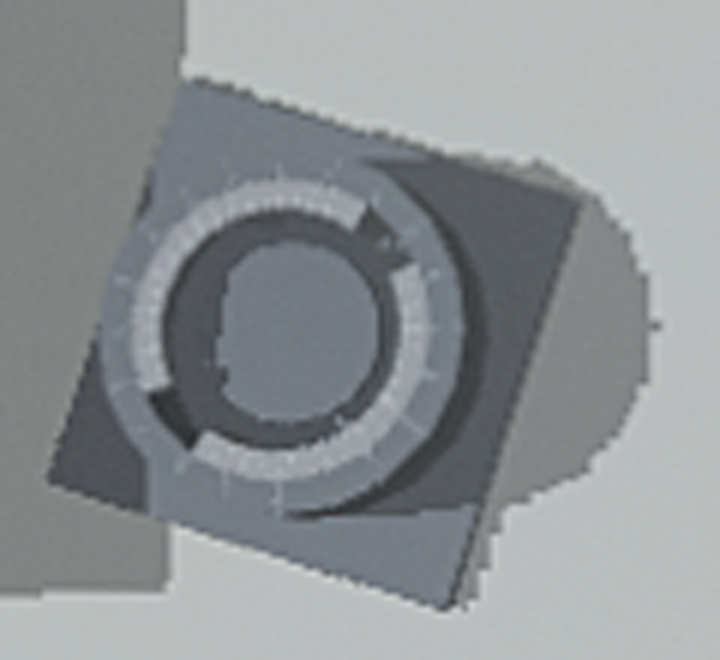

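View pics/jar_t.png

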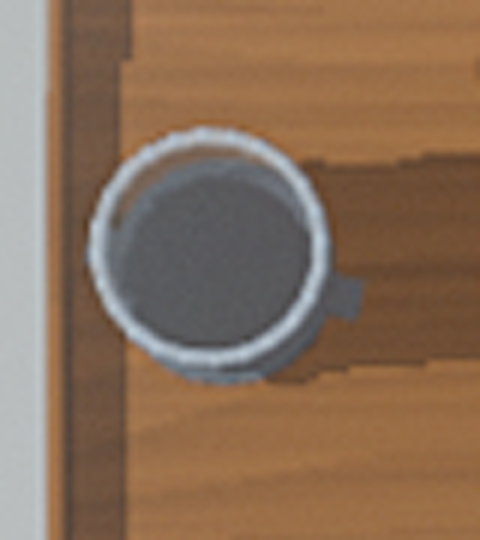

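View pics/hold_s.png

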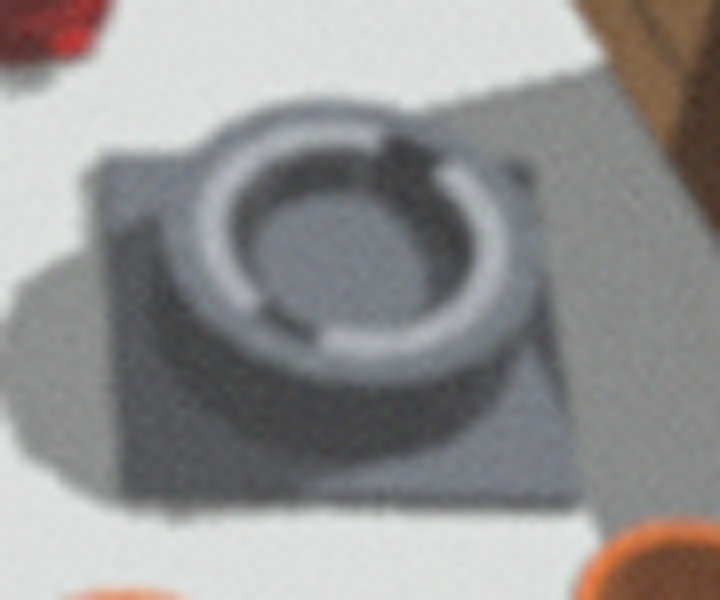

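View pics/jar_s.png

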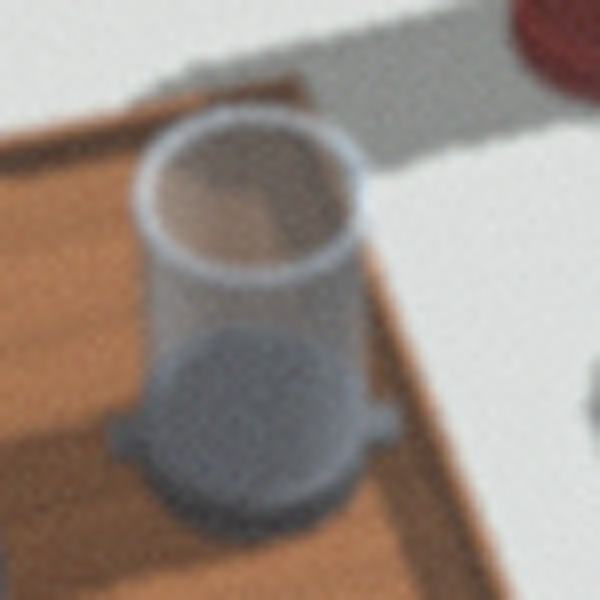

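```bash
python3 - <<'E'
from h import *
def u(p,x0,y0,s): return (np.array(p,float).reshape(-1,2)+.5)/s-.5+[x0,y0]
T=cam("top");S=cam("scene")
# jar rim (ellipse edges -> center) 
jt=u([[210,247]],235,200,6); js=u([[252,193]],260,155,8)
print("rim top",onz(jt,.116,T),"scene",onz(js,.116,S))
lt=u([[362,298],[345,297]],235,200,6); ls=u([[112,440],[398,424]],260,155,8)
print("lug tip top",onz(lt,.017,T)); a=onz(ls,.017,S); print("lug scene",a,a.mean(0),np.degrees(np.arctan2(*(a[0]-a[1])[[1,0]])), np.linalg.norm(a[0]-a[1]))
# holder
st=u([[383,237],[175,418]],110,180,6); b=onz(st,.040,T); print("slots top",b,b.mean(0),np.degrees(np.arctan2(*(b[0]-b[1])[[1,0]])),np.linalg.norm(b[0]-b[1]))
ss=u([[408,162],[290,322]],335,160,8); b=onz(ss,.040,S); print("slots scene",b,b.mean(0),np.degrees(np.arctan2(*(b[0]-b[1])[[1,0]])),np.linalg.norm(b[0]-b[1]))
# base corners top  z=.006
ct=u([[192,78],[582,203],[447,608],[50,485]],110,180,6); b=onz(ct,.006,T); print("corners",b,b.mean(0)); 
for i in range(4):
    dd=b[(i+1)%4]-b[i]; print(np.linalg.norm(dd),np.degrees(np.arctan2(dd[1],dd[0])))
# outer wall circle in top: left 100?, right 465, top ~158, bottom 518
E
```

```text
rim top [[0.58967215 0.0097629  0.116     ]] scene [[0.58935576 0.0095776  0.116     ]]
lug tip top [[ 0.58176833 -0.03045473  0.017     ]
 [ 0.58212651 -0.02546764  0.017     ]]
lug scene [[ 0.58140445 -0.02919347  0.017     ]
 [ 0.59816433  0.04993627  0.017     ]] [0.58978439 0.0103714  0.017     ] -101.95865605859477 0.08088516041307511
slots top [[0.63550635 0.18103631 0.04      ]
 [0.58333792 0.24167147 0.04      ]] [0.60942213 0.21135389 0.04      ] -49.292420637580484 0.07998854816422879
slots scene [[0.58577004 0.23776056 0.04      ]
 [0.63248224 0.18188942 0.04      ]] [0.60912614 0.20982499 0.04      ] 129.8979892167289 0.07282591486273311
corners [[0.68963684 0.24947102 0.006     ]
 [0.64922841 0.12842327 0.006     ]
 [0.52803513 0.16828141 0.006     ]
 [0.56554349 0.29048215 0.006     ]] [0.60811097 0.20916446 0.006     ]
0.12761426453398453 -108.46015515869762
0.1275793176499939 161.79495550471307
0.1278276036590314 72.93662662356606
0.13069457201611243 -18.28800123447586
```

```bash
cat >> h.py <<'E'
def az(o):
    M=R.from_euler('xyz',o["tcp_rot"],degrees=True).as_matrix(); return M
def st():
    o=sensors.get_obs(); M=az(o)
    print("t",round(o["time"],2),"tcp",(o["ee_pos"]*1e3).round(1),"q",o["q"].round(1),"F",o["wrist_force"].round(1),"T",o["torque"].round(2),"open",round(o["opening"]*1e3,1))
    print(" jaw az",np.degrees(np.arctan2(M[1,2],M[0,2])).round(2),"toolx",M[:,0].round(4),"tooly",M[:,1].round(3))
    return o,M
def togo(target,yaw_z=None):
    o,M=st(); d=M.T@(np.array(target)-o["ee_pos"])*1e3
    print(" shift tool mm",d.round(1))
    if yaw_z is not None:
        a=np.radians(yaw_z); z=np.array([np.cos(a),np.sin(a),0]); x=np.array([0,0,-1.]); Rt=np.c_[x,np.cross(z,x),z]
        print(" rotvec tool deg",np.degrees(R.from_matrix(M.T@Rt).as_rotvec()).round(2))
E
python3 - <<'E'
from h import *
togo([.5897,.010,.16])
E
```

```text
t 0.15 tcp [231.6 498.7 230.8] q [65.1  5.  10.  95.1  0.  90. ] F [-0.3 -0.3  0.1] T [ 0.06  0.04 -0.01] open 85.2
 jaw az 65.09 toolx [-4.e-04 -9.e-04 -1.e+00] tooly [-0.907  0.421  0.   ]
 shift tool mm [  71.  -530.6 -292.3]
```

>>> carry_out(
  increments=[
    [0,0,0,8,-51.5,-11.5,100],
    [0,0,0,8,-51.5,-11.5,100],
    [0,0,0,8,-51.5,-11.5,100],
    [0,0,0,8,-51.5,-11.5,100],
    [0,0,0,8,-51.5,-11.5,100],
    [0,0,0,8,-51.5,-11.5,100],
    [0,0,0,8,-51.5,-11.5,100],
    [0,0,0,8,-51.5,-11.5,100],
    [0,0,0,7,-51.5,-11.5,100],
    [0,0,0,0,0,0,100],
    [0,0,0,0,0,0,100],
  ],
)

```text
time: 1.52
ee_pos: [0.6081, 0.2097, 0.1599]
tcp_rot: [119.3, 89.9, -175.6]
wrist_force: [0.6, -0.3, -0.2]
opening: 0.0852
```

```bash
python3 - <<'E'
from h import *
o,M=st()
im=vision.camera("wrist"); cv2.imwrite("pics/w1.png",im[:,:,::-1])
np.savez("w1.npz",p=o["ee_pos"],r=o["tcp_rot"])
print(proj([[.609,.2097,.042]],cam("wrist",o)))
togo([.5897,.010,.16])
E
```

```text
t 1.52 tcp [608.1 209.7 159.9] q [19.  17.2 16.3 89.2  0.  44. ] F [ 0.6 -0.3 -0.2] T [0.08 0.06 0.01] open 85.2
 jaw az 65.06 toolx [-1.e-03 -1.e-04 -1.e+00] tooly [-0.907  0.422  0.001]
[[281.04280626 211.02728737]]
t 1.57 tcp [607.9 210.2 160.3] q [19.1 17.2 16.3 89.2  0.  44. ] F [ 0.7  0.4 -0.2] T [ 0.01 -0.03  0.03] open 85.9
 jaw az 65.12 toolx [-4.e-04  1.e-04 -1.e+00] tooly [-0.907  0.421  0.   ]
 shift tool mm [   0.3  -67.7 -189.3]
```

View pics/w1.png

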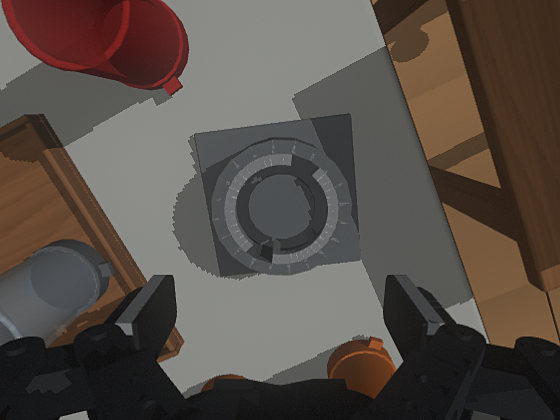

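The holder is in the wrist view around (281,205), with slots near (305,163) and (266,252).

```bash
python3 - <<'E'
from h import *
im=cv2.imread("pics/w1.png")[:,:,::-1]
crop(im,215,130,355,280,4,"pics/w1c.png"); crop(im,30,220,130,320,6,"pics/w1j.png")
E
```

```text
(no output)
```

View pics/w1c.png

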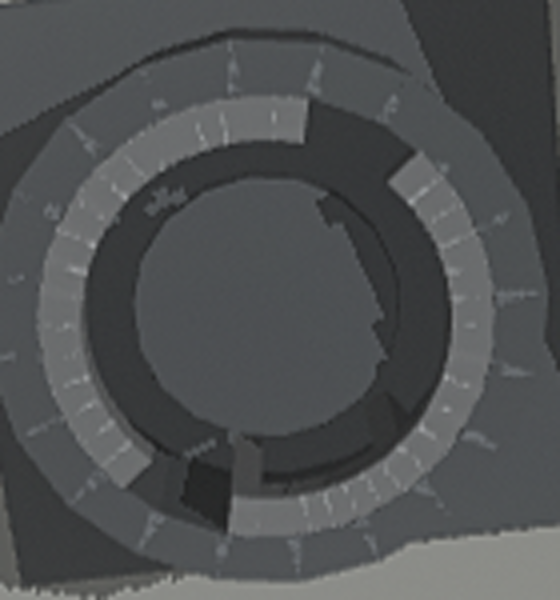

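View pics/w1j.png

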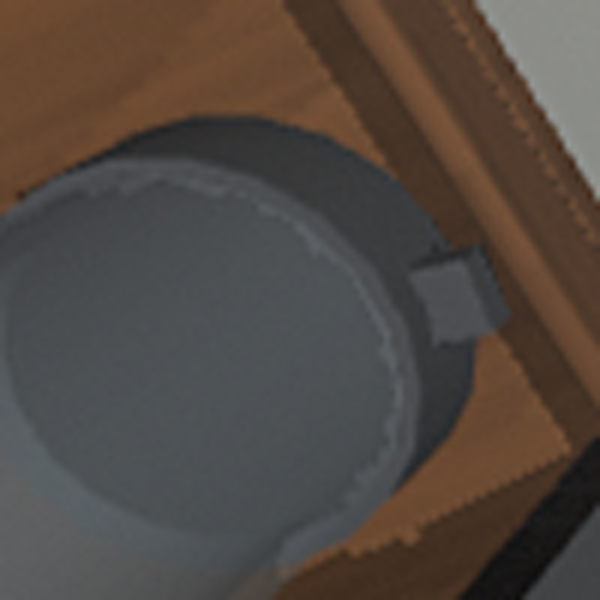

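```bash
python3 - <<'E'
from h import *
def u(p,x0,y0,s): return (np.array(p,float).reshape(-1,2)+.5)/s-.5+[x0,y0]
d=np.load("w1.npz"); C=cam("wrist",dict(ee_pos=d["p"],tcp_rot=d["r"]))
A=onz(u([[309,99],[418,153],[303,142],[389,183]],215,130,4),.042,C)
B=onz(u([[228,535],[130,488],[231,494],[152,462]],215,130,4),.042,C)
print(A.round(4),B.round(4))
a=A.mean(0);b=B.mean(0); print(a,b,(a+b)/2)
for X,Y in((A[:2],B[:2]),(A[2:],B[2:])):
    v=X.mean(0)-Y.mean(0); print("ctr",(X.mean(0)+Y.mean(0))/2,"ang",np.degrees(np.arctan2(v[1],v[0])),np.linalg.norm(v), np.linalg.norm(X[0]-X[1]),np.linalg.norm(Y[0]-Y[1]))
# ring outer ellipse centre in crop: x 38..492, y 96..537
e=cv2.fitEllipse(np.array([[38,312],[492,312],[232,96],[130,488],[228,535],[418,153],[309,99],[97,165],[80,435],[475,400],[390,490],[300,532]],np.float32)); print(e)
print("ring ctr",onz(u([e[0]],215,130,4),.042,C))
L=onz(u([[412,271],[465,260],[490,332],[437,345]],30,220,6),.020,C); print("lug",L.round(4)); m=(L[1]+L[2])/2; print(m)
for j in ([.5897,.0100],):
    print(np.degrees(np.arctan2(m[1]-j[1],m[0]-j[0])),np.hypot(m[1]-j[1],m[0]-j[0]))
for p,q in((0,1),(3,2)):
    v=L[q]-L[p]; print(np.degrees(np.arctan2(v[1],v[0])))
E
```

```text
[[0.5732 0.2351 0.042 ]
 [0.5908 0.2494 0.042 ]
 [0.5799 0.2308 0.042 ]
 [0.5936 0.2422 0.042 ]] [[0.6454 0.1845 0.042 ]
 [0.628  0.1711 0.042 ]
 [0.6376 0.1888 0.042 ]
 [0.6249 0.1775 0.042 ]]
[0.58436795 0.23937021 0.042     ] [0.63396795 0.18051472 0.042     ] [0.60916795 0.20994246 0.042     ]
ctr [0.60932175 0.21002859 0.042     ] ang 130.35873120686412 0.08449196519008247 0.022674342678082673 0.021922434069524262
ctr [0.60901415 0.20985634 0.042     ] ang 129.83454669681896 0.0694463416549693 0.0178831663079 0.0170191044551464
((264.8982238769531, 313.6391906738281), (439.6473693847656, 451.9671630859375), 93.09049987792969)
ring ctr [[0.60677796 0.21056447 0.042     ]]
lug [[0.5912 0.0419 0.02  ]
 [0.593  0.0499 0.02  ]
 [0.6043 0.047  0.02  ]
 [0.6027 0.0387 0.02  ]]
[0.59861757 0.04841504 0.02      ]
76.93098267828898 0.03943651247856176
77.39652310303417
79.62302707628163
```

>>> carry_out(
  increments=[
    [0,0,0,0,-13.5,-37.9,100],
    [0,0,0,0,-13.5,-37.9,100],
    [0,0,0,0,-13.5,-37.9,100],
    [0,0,0,0,-13.5,-37.9,100],
    [0,0,0,0,-13.7,-37.7,100],
    [0,0,0,0,0,0,100],
    [0,0,0,0,0,0,100],
  ],
)

```text
time: 2.45
ee_pos: [0.5899, 0.0106, 0.1608]
tcp_rot: [-42.6, 90.0, 22.5]
wrist_force: [0.4, 0.5, -0.3]
opening: 0.0857
```

```bash
python3 - <<'E'
from h import *
o,M=st()
im=vision.camera("wrist"); 
np.savez("w2.npz",p=o["ee_pos"],r=o["tcp_rot"])
C=cam("wrist",o); out=im[:,:,::-1].copy()
a=np.linspace(0,2*np.pi,60)
for r,z in((.031,.116),(.033,.006)):
    for p in proj(np.c_[.5897+r*np.cos(a),.010+r*np.sin(a),0*a+z],C): cv2.circle(out,tuple(int(v) for v in p),1,(0,255,255),-1)
cv2.imwrite("pics/w2.png",out)
togo([.5897,.010,.066])
E
```

```text
t 2.45 tcp [589.9  10.6 160.8] q [ 1.   9.6  7.3 87.7  0.  25.9] F [ 0.4  0.5 -0.3] T [ 0.03 -0.01  0.03] open 85.7
 jaw az 65.14 toolx [ 8.e-04  3.e-04 -1.e+00] tooly [-0.907  0.42  -0.001]
t 2.5 tcp [590.   10.9 160.6] q [ 1.   9.6  7.4 87.7  0.  25.9] F [-0.4 -0.  -0.3] T [-0.04 -0.01 -0.05] open 85.9
 jaw az 65.17 toolx [ 6.e-04  3.e-04 -1.e+00] tooly [-0.908  0.42  -0.   ]
 shift tool mm [94.6 -0.  -1. ]
```

View pics/w2.png

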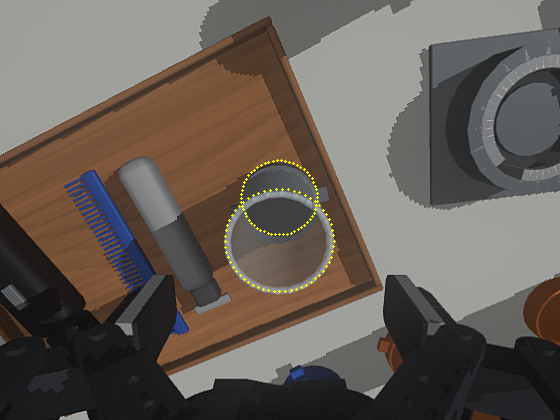

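The projected rim and foot circles land on the jar at (279,241), within about 1 px. Descending and gripping.

>>> carry_out(
  increments=[
    [0,0,0,20,0,-0.7,100],
    [0,0,0,25,0,0,100],
    [0,0,0,25,0,0,100],
    [0,0,0,15,0,0,100],
    [0,0,0,9,0,0,100],
    [0,0,0,0,0,0,100],
    [0,0,0,0,0,0,0],
    [0,0,0,0,0,0,0],
    [0,0,0,0,0,0,0],
    [0,0,0,0,0,0,0],
    [0,0,0,0,0,0,0],
  ],
  squeeze=40,
)

```text
time: 3.88
ee_pos: [0.5905, 0.0089, 0.0676]
tcp_rot: [-59.0, 89.9, 6.1]
wrist_force: [-0.8, 0.2, 5.9]
opening: 0.0619
```

```bash
python3 - <<'E'
from h import *
o,M=st()
im=vision.camera("wrist"); cv2.imwrite("pics/w3.png",im[:,:,::-1])
E
```

```text
t 3.88 tcp [590.5   8.9  67.6] q [ 0.9 10.3 -2.1 77.5  0.  25.8] F [-0.8  0.2  5.9] T [ 0.13  0.18 -0.03] open 61.9
 jaw az 65.08 toolx [ 2.e-03  2.e-04 -1.e+00] tooly [-0.907  0.421 -0.002]
```

View pics/w3.png

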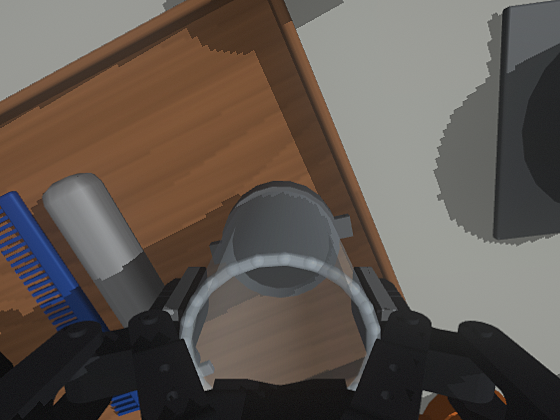

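>>> carry_out(
  increments=[
    [0,0,0,-12,0,0,0],
    [0,0,0,-24,0,0,0],
    [0,0,0,-24,0,0,0],
    [0,0,0,-20,0,0,0],
    [0,0,0,0,7.8,20.2,0],
    [0,0,0,0,15,42.5,0],
    [0,0,0,0,15,42.5,0],
    [0,0,0,0,15,42.5,0],
    [0,0,0,0,15,42.5,0],
    [0,0,0,0,0,0,0],
    [0,0,0,0,0,0,0],
  ],
)

```text
time: 5.3
ee_pos: [0.6079, 0.2104, 0.1454]
tcp_rot: [141.2, 89.9, -153.7]
wrist_force: [-0.4, 0.4, -2.5]
opening: 0.0622
```

>>> carry_out(
  increments=[
    [-10,0,0,0,0,0,0],
    [-10,0,0,0,0,0,0],
    [-10,0,0,0,0,0,0],
    [-10,0,0,0,0,0,0],
    [-8,0,0,0,0,0,0],
    [-4.4,0,0,0,0,0,0],
    [0,0,0,0,0,0,0],
    [0,0,0,0,0,0,0],
  ],
)

```text
time: 6.3
ee_pos: [0.6084, 0.2093, 0.1463]
tcp_rot: [103.6, 90.0, -139.1]
wrist_force: [0.0, -0.1, -2.0]
opening: 0.0617
```

```bash
python3 - <<'E'
from h import *
togo([.6091,.2099,.1466],117.5)
for n in("top","scene","wrist"):
    im=vision.camera(n); cv2.imwrite(f"pics/{n}4.png",im[:,:,::-1])
im=cv2.imread("pics/top4.png")[:,:,::-1]; crop(im,100,170,240,300,5,"pics/top4c.png")
im=cv2.imread("pics/scene4.png")[:,:,::-1]; crop(im,320,80,440,240,4,"pics/scene4c.png")
E
```

```text
t 6.3 tcp [608.4 209.3 146.3] q [19.  17.1 14.7 87.6 -0.  -8.4] F [ 0.  -0.1 -2. ] T [-0.02 -0.04  0.  ] open 61.7
 jaw az 117.34 toolx [-1.e-04 -1.e-04 -1.e+00] tooly [-0.888 -0.459  0.   ]
 shift tool mm [-0.3 -0.9  0.2]
 rotvec tool deg [-0.16 -0.   -0.01]
```

View pics/scene4c.png

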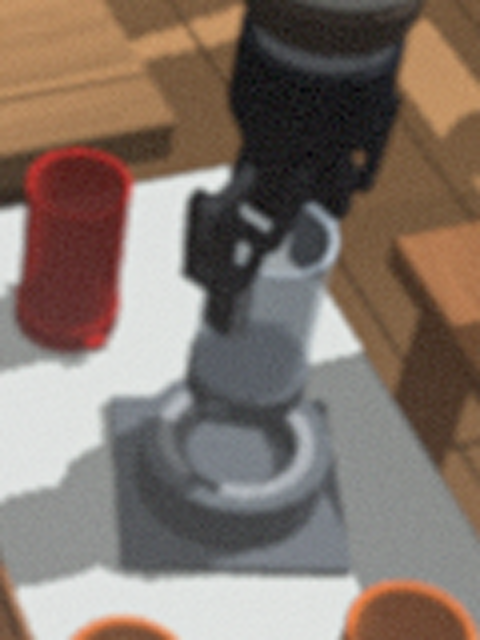

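View pics/wrist4.png

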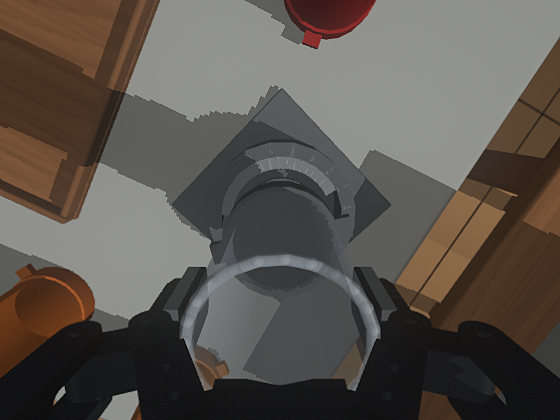

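>>> carry_out(
  increments=[
    [0,0,0,10,-0.7,0,0],
    [0,0,0,16,0,0,0],
    [0,0,0,10,0,0,0],
    [0,0,0,4,0,0,0],
    [0,0,0,0,0,0,0],
    [0,0,0,0,0,0,0],
  ],
)

```text
time: 7.2
ee_pos: [0.6093, 0.2103, 0.1068]
tcp_rot: [-99.6, 90.0, 17.9]
wrist_force: [-0.4, -0.3, -1.8]
opening: 0.062
```

```bash
python3 - <<'E'
from h import *
o,M=st()
im=vision.camera("wrist"); crop(im,160,130,400,310,3,"pics/w5.png")
C=cam("wrist",o)
uv=proj([[.6091,.2099,.042]],C); print(uv)
im=vision.camera("scene");crop(im,330,130,430,240,6,"pics/s5.png")
E
```

```text
t 7.2 tcp [609.3 210.3 106.8] q [19.  17.3 10.5 83.2 -0.  -8.4] F [-0.4 -0.3 -1.8] T [ 0.02 -0.04  0.02] open 62.0
 jaw az 117.49 toolx [ 8.e-04  3.e-04 -1.e+00] tooly [-0.887 -0.462 -0.001]
[[280.75110404 232.48080213]]
```

View pics/w5.png

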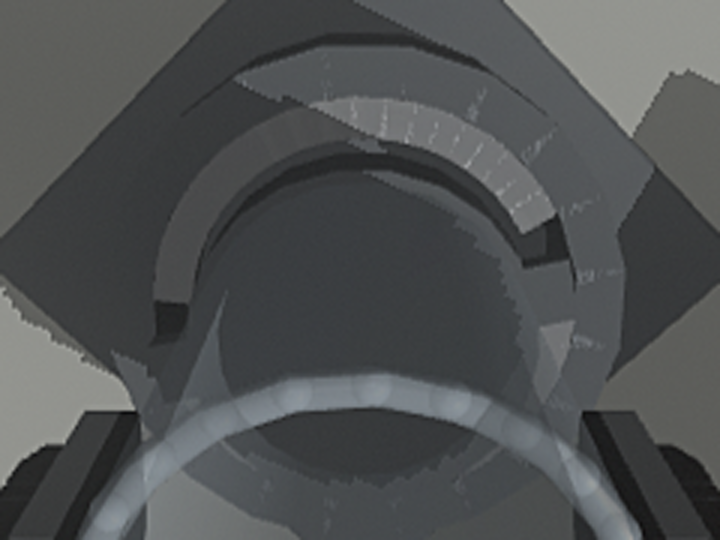

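View pics/s5.png

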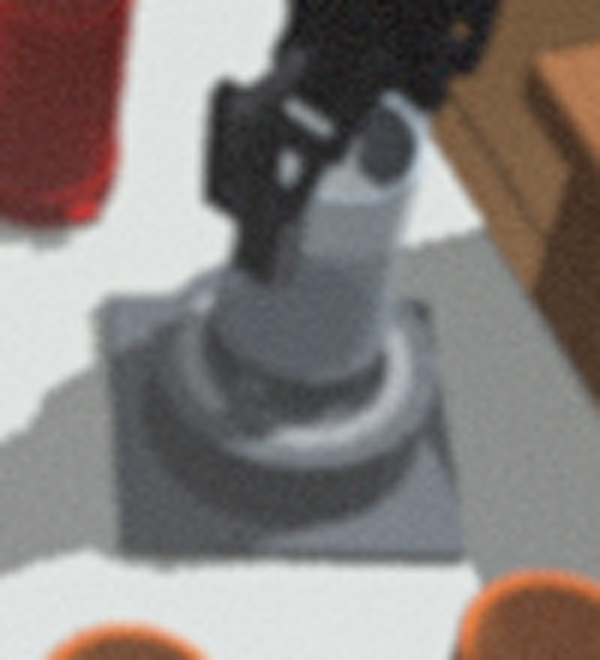

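>>> carry_out(
  increments=[
    [0,0,0,4,0,0,0],
    [0,0,0,4,0,0,0],
    [0,0,0,2,0,0,0],
    [0,0,0,1,0,0,0],
    [0,0,0,1,0,0,0],
    [0,0,0,0,0,0,0],
  ],
)

```text
time: 8.05
ee_pos: [0.6091, 0.2103, 0.0943]
tcp_rot: [-138.8, 90.0, -21.3]
wrist_force: [0.2, -0.2, -2.3]
opening: 0.0623
```

>>> carry_out(
  increments=[
    [0,0,0,1,0,0,0],
    [0,0,0,1,0,0,0],
    [0,0,0,0,0,0,0],
  ],
)

```text
time: 8.43
ee_pos: [0.609, 0.2102, 0.0922]
tcp_rot: [86.6, 90.0, -155.9]
wrist_force: [-0.5, 0.0, -2.8]
opening: 0.0621
```

```bash
python3 - <<'E'
from h import *
o,M=st()
E
```

```text
t 8.43 tcp [609.  210.2  92.2] q [19.  17.4  9.1 81.7 -0.  -8.4] F [-0.5  0.  -2.8] T [ 0.08  0.02 -0.  ] open 62.1
 jaw az 117.49 toolx [-2.e-04 -1.e-04 -1.e+00] tooly [-0.887 -0.462  0.   ]
```

No contact yet at TCP z 92.2, which is below the 95.6 expected for lugs resting on the ring, so the lugs seem to be in the slots. Continuing gently to the plate.

>>> carry_out(
  increments=[
    [0,0,0,1,0,0,0],
    [0,0,0,1,0,0,0],
    [0,0,0,1,0,0,0],
    [0,0,0,0,0,0,0],
  ],
)

```text
time: 8.93
ee_pos: [0.6092, 0.2103, 0.0896]
tcp_rot: [-108.7, 90.0, 8.8]
wrist_force: [-0.6, 0.7, 3.7]
opening: 0.0616
```

>>> carry_out(
  increments=[
    [0,0,0,1,0,0,0],
    [0,0,0,1,0,0,0],
    [0,0,0,0,0,0,0],
  ],
)

```text
time: 9.3
ee_pos: [0.6092, 0.2103, 0.0874]
tcp_rot: [-103.8, 90.0, 13.7]
wrist_force: [0.7, 0.0, 3.7]
opening: 0.0621
```

>>> carry_out(
  increments=[
    [0,0,0,2,0,0,0],
    [0,0,0,2,0,0,0],
    [0,0,0,2,0,0,0],
    [0,0,0,1.5,0,0,0],
    [0,0,0,0,0,0,0],
  ],
)

```text
time: 9.93
ee_pos: [0.6093, 0.2103, 0.0802]
tcp_rot: [-106.2, 90.0, 11.3]
wrist_force: [-0.5, -0.9, 7.8]
opening: 0.0621
```

>>> carry_out(
  increments=[
    [0,0,0,1,0,0,0],
    [0,0,0,0.7,0,0,0],
    [0,0,0,0,0,0,0],
  ],
)

```text
time: 10.3
ee_pos: [0.6093, 0.2103, 0.0787]
tcp_rot: [-104.3, 89.9, 13.2]
wrist_force: [-2.4, -0.3, 8.1]
opening: 0.0618
```

```bash
python3 - <<'E'
from h import *
o,M=st()
im=vision.camera("wrist"); crop(im,160,130,400,310,3,"pics/w6.png")
im=vision.camera("scene");crop(im,330,130,430,240,6,"pics/s6.png")
for _ in range(3): print(sensors.get_obs()["wrist_force"].round(1)); vision.camera("top")
E
```

```text
t 10.3 tcp [609.3 210.3  78.7] q [19.  17.6  7.8 80.2 -0.  -8.4] F [-2.4 -0.3  8.1] T [-0.27  0.28  0.03] open 61.8
 jaw az 117.49 toolx [ 9.e-04  2.e-04 -1.e+00] tooly [-0.887 -0.462 -0.001]
[-1.5 -0.5  8.4]
[-2.  -0.3  8.4]
[-1.  -0.8  8. ]
```

View pics/w6.png

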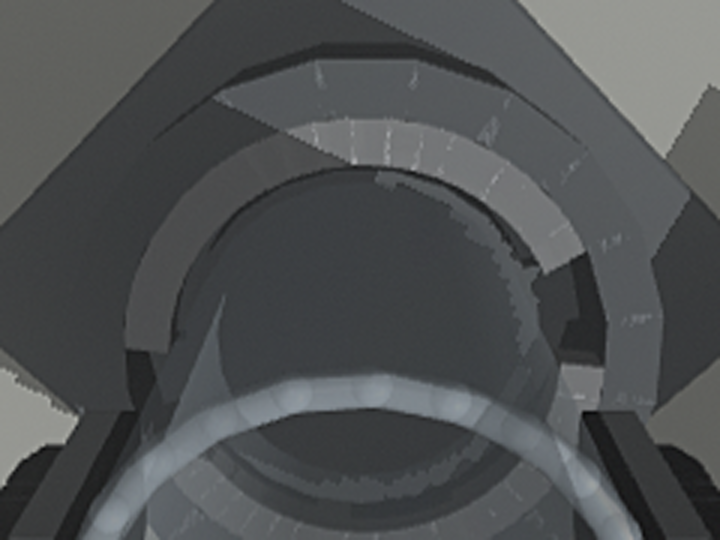

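View pics/s6.png

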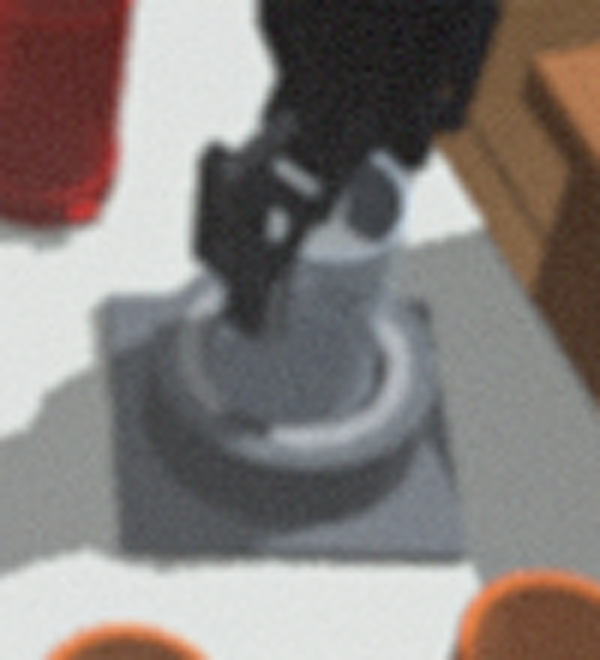

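Both lugs are in the slots, with the right lug visible at mid-slot (560,310). I'll go 1 mm deeper, then twist clockwise.

>>> carry_out(
  increments=[
    [0,0,0,1,0,0,0],
    [0,0,0,0,0,0,0],
    [4,0,0,0,0,0,0],
    [6,0,0,0,0,0,0],
    [6,0,0,0,0,0,0],
    [4,0,0,0,0,0,0],
    [0,0,0,0,0,0,0],
  ],
)

```text
time: 11.42
ee_pos: [0.6101, 0.2103, 0.0781]
tcp_rot: [-91.0, 89.8, 6.4]
wrist_force: [1.8, 0.3, 8.6]
opening: 0.0621
```

```bash
python3 - <<'E'
from h import *
o,M=st()
im=vision.camera("wrist"); crop(im,160,130,400,310,3,"pics/w7.png")
E
```

```text
t 11.43 tcp [610.1 210.3  78.1] q [19.  17.6  7.7 80.  -0.  11.6] F [1.8 0.3 8.6] T [-0.43 -0.29 -0.02] open 62.1
 jaw az 97.42 toolx [ 2.7e-03  3.0e-04 -1.0e+00] tooly [-0.992 -0.129 -0.003]
```

View pics/w7.png

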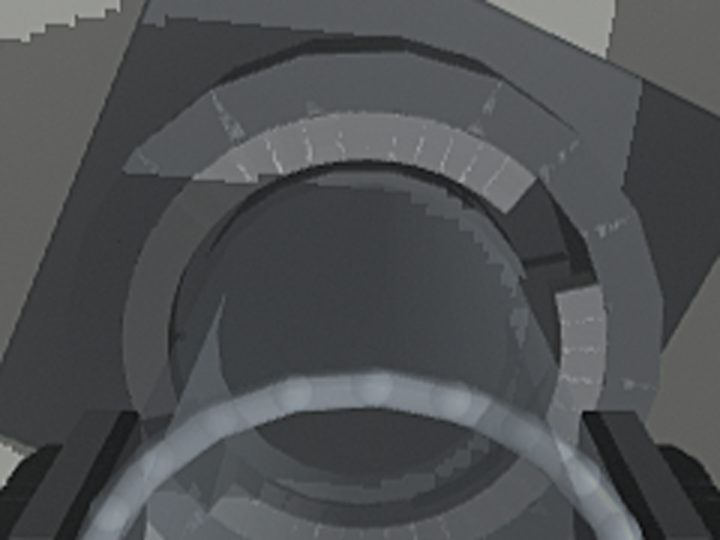

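The jar turns with the hand at almost no torque, and the lug is sliding under the ring. Continuing to about 88°.

>>> carry_out(
  increments=[
    [5,0,0,0,0,0,0],
    [8,0,0,0,0,0,0],
    [8,0,0,0,0,0,0],
    [8,0,0,0,0,0,0],
    [8,0,0,0,0,0,0],
    [8,0,0,0,0,0,0],
    [8,0,0,0,0,0,0],
    [7,0,0,0,0,0,0],
    [5,0,0,0,0,0,0],
    [3,0,0,0,0,0,0],
    [0,0,0,0,0,0,0],
  ],
)

```text
time: 12.85
ee_pos: [0.6096, 0.2099, 0.0779]
tcp_rot: [-45.1, 89.9, -15.7]
wrist_force: [-0.0, -2.7, 9.4]
opening: 0.0621
```

```bash
python3 - <<'E'
from h import *
o,M=st()
im=vision.camera("wrist"); crop(im,160,130,400,310,3,"pics/w8.png")
E
```

```text
t 12.85 tcp [609.6 209.9  77.9] q [19.  17.6  7.7 80.1 -0.  79.6] F [-0.  -2.7  9.4] T [-0.73  0.23  0.02] open 62.1
 jaw az 29.43 toolx [ 1.4e-03 -4.0e-04 -1.0e+00] tooly [-0.491  0.871 -0.001]
```

View pics/w8.png

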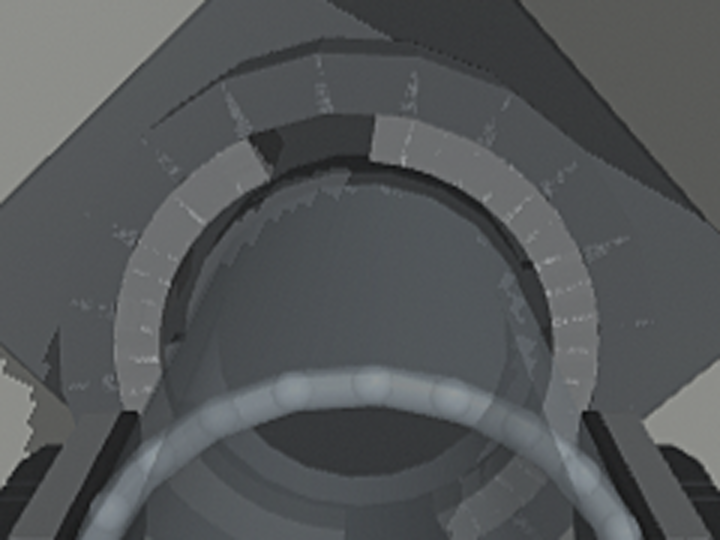

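The hand has turned 88° and the lug edges stay at (530,265) and (178,335), so the jar hasn't slipped. Easing onto the stop.

>>> carry_out(
  increments=[
    [2,0,0,0,0,0,0],
    [2,0,0,0,0,0,0],
    [2,0,0,0,0,0,0],
    [0,0,0,0,0,0,0],
  ],
)

```text
time: 13.4
ee_pos: [0.6095, 0.2099, 0.0779]
tcp_rot: [-39.5, 89.9, -16.0]
wrist_force: [-0.8, -2.7, 8.3]
opening: 0.0619
```

```bash
python3 - <<'E'
from h import *
o,M=st()
E
```

```text
t 13.4 tcp [609.5 209.9  77.9] q [19.  17.6  7.7 80.1 -0.  85.6] F [-0.8 -2.7  8.3] T [-0.65  0.3  -0.03] open 61.9
 jaw az 23.44 toolx [ 1.3e-03 -4.0e-04 -1.0e+00] tooly [-0.398  0.917 -0.001]
```

>>> carry_out(
  increments=[
    [1,0,0,0,0,0,0],
    [1,0,0,0,0,0,0],
    [1,0,0,0,0,0,0],
    [0,0,0,0,0,0,0],
  ],
)

```text
time: 13.9
ee_pos: [0.6094, 0.2099, 0.0778]
tcp_rot: [-38.1, 89.9, -17.7]
wrist_force: [-0.6, -1.7, 9.2]
opening: 0.0622
```

```bash
python3 - <<'E'
from h import *
o,M=st()
E
```

```text
t 13.9 tcp [609.4 209.9  77.8] q [19.  17.6  7.7 80.1 -0.  88.6] F [-0.6 -1.7  9.2] T [-0.68  0.4   0.11] open 62.2
 jaw az 20.46 toolx [ 1.2e-03 -4.0e-04 -1.0e+00] tooly [-0.35   0.937 -0.001]
```

>>> carry_out(
  increments=[
    [1,0,0,0,0,0,0],
    [0,0,0,0,0,0,0],
    [0,0,0,0,0,0,0],
  ],
)

```text
time: 14.28
ee_pos: [0.6093, 0.2101, 0.0778]
tcp_rot: [-26.0, 89.9, -6.5]
wrist_force: [-0.1, -1.7, 9.1]
opening: 0.0618
```

```bash
python3 - <<'E'
from h import *
o,M=st()
im=vision.camera("wrist"); crop(im,160,130,400,310,3,"pics/w9.png")
E
```

```text
t 14.28 tcp [609.3 210.1  77.8] q [19.  17.6  7.7 80.1 -0.  89.5] F [-0.1 -1.7  9.1] T [-0.58  0.38  0.24] open 61.8
 jaw az 19.5 toolx [ 1.e-03 -1.e-04 -1.e+00] tooly [-0.334  0.943 -0.   ]
```

View pics/w9.png

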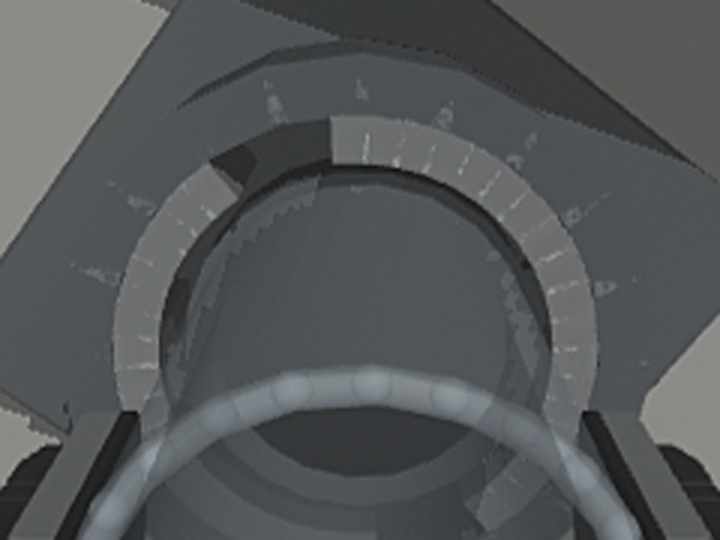

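The z torque has risen to 0.24 N·m at 98°, so the jar is on the stop. I'll ease the twist off slightly and let the jar rise.

>>> carry_out(
  increments=[
    [-0.7,0,0,0,0,0,0],
    [0,0,0,-1.5,0,0,0],
    [0,0,0,-1.5,0,0,0],
    [0,0,0,-1,0,0,0],
    [0,0,0,0,0,0,0],
  ],
)

```text
time: 14.95
ee_pos: [0.6094, 0.2102, 0.0816]
tcp_rot: [-16.9, 89.9, 3.3]
wrist_force: [1.1, -2.0, 7.2]
opening: 0.0623
```

>>> carry_out(
  increments=[
    [0,0,0,-0.7,0,0,0],
    [0,0,0,-0.5,0,0,0],
    [0,0,0,0,0,0,0],
  ],
)

```text
time: 15.32
ee_pos: [0.6094, 0.2102, 0.0827]
tcp_rot: [-17.0, 89.9, 3.1]
wrist_force: [0.4, -0.8, 6.1]
opening: 0.062
```

```bash
python3 - <<'E'
from h import *
o,M=st()
E
```

```text
t 15.32 tcp [609.4 210.2  82.7] q [19.  17.5  8.2 80.6 -0.  88.9] F [ 0.4 -0.8  6.1] T [-0.31  0.11  0.  ] open 62.0
 jaw az 20.18 toolx [ 1.e-03  1.e-04 -1.e+00] tooly [-0.345  0.939 -0.   ]
```

>>> carry_out(
  increments=[
    [0,0,0,-0.5,0,0,0],
    [0,0,0,-0.5,0,0,0],
    [0,0,0,0,0,0,0],
  ],
)

```text
time: 15.7
ee_pos: [0.6094, 0.2102, 0.0836]
tcp_rot: [-23.2, 89.9, -3.0]
wrist_force: [1.0, -0.5, 6.4]
opening: 0.0616
```

>>> carry_out(
  increments=[
    [0,0,0,-0.5,0,0,0],
    [0,0,0,0,0,0,0],
  ],
)

```text
time: 15.95
ee_pos: [0.6094, 0.2102, 0.0841]
tcp_rot: [-21.3, 90.0, -1.1]
wrist_force: [0.4, -1.5, 5.3]
opening: 0.0621
```

>>> carry_out(
  increments=[
    [0,0,0,-0.5,0,0,0],
    [0,0,0,0,0,0,0],
  ],
)

```text
time: 16.2
ee_pos: [0.6094, 0.2102, 0.0842]
tcp_rot: [-26.9, 90.0, -6.7]
wrist_force: [1.8, -0.5, 3.7]
opening: 0.0618
```

>>> carry_out(
  increments=[
    [0,0,0,-0.5,0,0,0],
    [0,0,0,0,0,0,0],
  ],
)

```text
time: 16.45
ee_pos: [0.6093, 0.2102, 0.0844]
tcp_rot: [-59.2, 90.0, -39.0]
wrist_force: [6.3, 0.3, -1.5]
opening: 0.0621
```

>>> carry_out(
  increments=[
    [0,0,0,-0.5,0,0,0],
    [0,0,0,0,0,0,0],
  ],
)

```text
time: 16.7
ee_pos: [0.6093, 0.2102, 0.0844]
tcp_rot: [-148.2, 90.0, -128.1]
wrist_force: [6.4, -0.0, -4.0]
opening: 0.0618
```

The TCP stops rising at 84.4 mm, 7 mm above the first plate contact's depth, and Fz goes negative. That matches the lugs seated in the pockets. I'll relieve the load and release.

>>> carry_out(
  increments=[
    [0,0,0,1,0,0,0],
    [0,0,0,0,0,0,0],
    [0,0,0,0,0,0,80],
    [0,0,0,0,0,0,100],
    [0,0,0,0,0,0,100],
    [0,0,0,0,0,0,100],
    [0,0,0,0,0,0,100],
  ],
)

```text
time: 17.58
ee_pos: [0.609, 0.2103, 0.0842]
tcp_rot: [166.0, 90.0, -173.8]
wrist_force: [-0.1, 0.1, 0.3]
opening: 0.0854
```

```bash
python3 - <<'E'
from h import *
o,M=st()
im=vision.camera("wrist"); cv2.imwrite("pics/w10.png",im[:,:,::-1])
E
```

```text
t 17.57 tcp [609.  210.3  84.2] q [19.  17.5  8.3 80.8  0.  88.9] F [-0.1  0.1  0.3] T [ 0.01 -0.01  0.  ] open 85.4
 jaw az 20.19 toolx [-2.e-04 -0.e+00 -1.e+00] tooly [-0.345  0.939  0.   ]
```

View pics/w10.png

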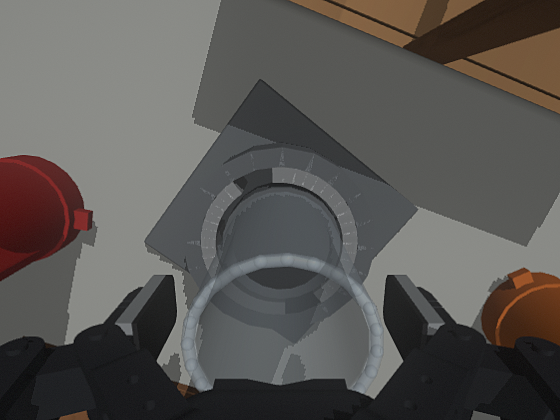

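Released, and both fingers are clear of the glass. Retreating straight up.

>>> carry_out(
  increments=[
    [0,0,0,-10,0,0,100],
    [0,0,0,-20,0,0,100],
    [0,0,0,-30,0,0,100],
    [0,0,0,-30,0,0,100],
    [0,0,0,-20,0,0,100],
    [0,0,0,0,0,0,100],
    [0,0,0,0,0,0,100],
  ],
)

```text
time: 18.5
ee_pos: [0.6089, 0.2102, 0.1935]
tcp_rot: [178.2, 90.0, -161.7]
wrist_force: [0.2, -0.2, 0.1]
opening: 0.0854
```

```bash
python3 - <<'E'
from h import *
o,M=st()
im=vision.camera("wrist"); C=cam("wrist",o); out=im[:,:,::-1].copy()
a=np.linspace(0,2*np.pi,60)
for z,c in ((.133,(0,255,255)),(.130,(0,0,255))):
    for p in proj(np.c_[.609+.031*np.cos(a),.210+.031*np.sin(a),0*a+z],C): cv2.circle(out,tuple(int(v) for v in p),0,c,-1)
cv2.imwrite("pics/w11.png",out)
im=vision.camera("scene"); cv2.imwrite("pics/s11.png",im[:,:,::-1]); crop(im,330,100,430,240,5,"pics/s11c.png")
im=vision.camera("top"); cv2.imwrite("pics/t11.png",im[:,:,::-1])
E
```

```text
t 18.5 tcp [608.9 210.2 193.5] q [19.  17.8 20.7 93.   0.  88.9] F [ 0.2 -0.2  0.1] T [-0.01 -0.05 -0.02] open 85.4
 jaw az 20.19 toolx [-7.e-04 -2.e-04 -1.e+00] tooly [-0.345  0.939  0.   ]
```

View pics/w11.png

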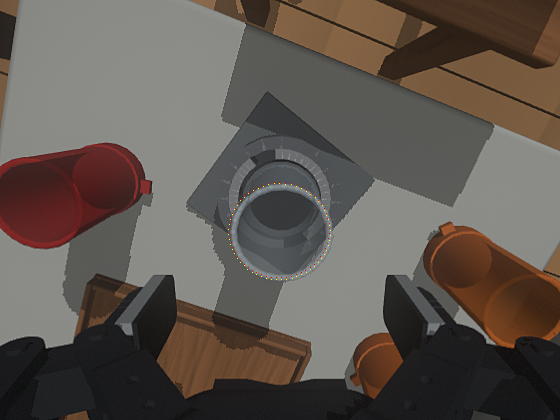

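View pics/s11c.png

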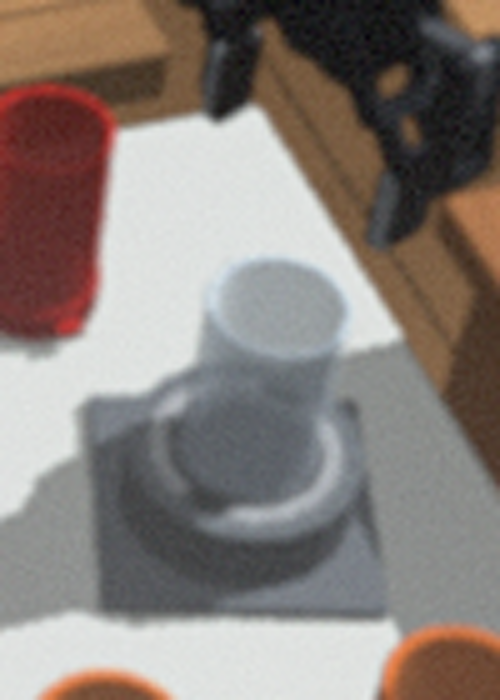

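View pics/t11.png

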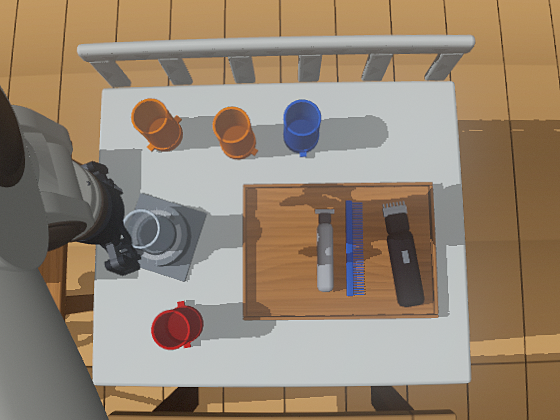

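```bash
python3 - <<'E'
from h import *
p=(np.array([[277,307]])+.5)/5-.5+[330,100]
C=cam("scene"); print(p,proj([[.609,.210,.133],[.609,.210,.130]],C))
a=cv2.imread("pics/top0.png").astype(int)[190:315,305:430];b=cv2.imread("pics/t11.png").astype(int)[190:315,305:430]
print("bystander px changed",(abs(a-b).max(2)>50).sum())
from workcell import job_done
print(job_done())
E
```

```text
[[385. 161.]] [[384.86204475 160.46032862]
 [384.63873993 161.46636647]]
bystander px changed 490
the job is handed in; nothing more can be done
None
```

The jar is standing upright and appears locked in the twist-lock holder, and I've handed the job in. I finished at about 19 s of the 64 s allowed, with the gripper open and about 60 mm above the rim.

**What I did:**
- I gripped the glass at 40 N and turned the jar so its lugs lined up with the slots, which I measured at about 130° in the world frame.
- The lugs dropped in with no contact on the ring. The plate took the load, and I pushed down about 13 mm with the wrist force staying under 10 N.
- I twisted clockwise 98° until the torque rose at the stop, eased off slightly, let the jar rise into the pockets and released it.

**What the last checks showed:**
- **Lock height:** While I raised the jar, it stopped 5–8 mm below where it first touched the plate. Locked should be 7 mm and unlocked 10 mm, so this points to locked.
- **Position:** The wrist picture shows the jar upright and centred, with its rim where a locked jar's should be.
- **Not settled:** The scene picture of the rim fell midway between the locked and unlocked heights. At about 1 px per 3 mm it could not tell them apart, so the lock rests on the height and force reading.
- **Bystanders:** The clipper, trimmer and comb look unmoved in the top view. A rough before-and-after comparison found 490 changed pixels in that area. I put that down to the jar's shadow leaving the trimmer, but did not check further.

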